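# Free the seized clamp knob and take out the ring

## Task

The wing knob of the clamping fixture has seized: work it loose by rocking it gently back and forth, by feel, easing off each time it binds so that its slender stem is not overtwisted. Once it breaks free, turn it counter-clockwise (seen from above) about a quarter turn until the clamp finger has swung well clear, then lift out the bearing ring, set it down gently flat in the parts tray and let go. Do not disturb the two small anvils and the loupe beside it.

Things in the scene. Friction and masses are not known exactly. Their poses are not given: they have to be found in the camera images.
- fixture: Clamping fixture bolted to the worktop: steel plate 200 x 90 x 12 mm. Origin at the centre of its underside, x along its length, z up. The ring lies at local (-45, 0) mm between three dowels 4 mm high (r 3 mm; at 0 and +-130 degrees from local +x round the ring, 1.5 mm clear of it). Knob axis, vertical, at local (+45, 0) over a round housing, r 21 mm, top 26 mm above the worktop.
- knob_grip (a point): Grip point on the vertical axis of the black wing knob, 67 mm above the worktop; turns with the knob. Hub r 12 mm, z 38 to 45 mm; neck r 8.5 mm to z 51; on top one flat upright wing 44 mm long, 10 mm thick, z 49 to 77 mm. The point's x runs along the wing: pinch it along y. Its yaw = fixture yaw + clamp_stem + wing_knob.
- clamp_stem (a joint): Angle (rad) of stem and clamp finger about the knob axis, positive counter-clockwise from above; 0: finger over the ring, 1.55: open end stop. Starts near 0, seized: binds hard after 0.1 to 0.25 rad either way. Carry each arc right up to the bind (drag on the way about 0.1 N m, bound at 0.25 to 0.4), then reverse; pushing harder or the same way again gains nothing.
- finger_end (a point): Centre of the round end of the steel clamp finger, on its underside, 102 mm from the knob axis; finger 14 mm wide, z 30 to 36 mm, 2 mm above the ring's top; at clamp_stem 0 it points along the fixture's -x. Each arc to a bind shifts the bind on the other side: arcs grow unevenly, up to 0.4 rad from 0. After 4 to 7 arcs it is free counter-clockwise only (drag 0.03 N m).
- wing_knob (a joint): Twist (rad) of the wing knob against its slender stem, 0 when unloaded, positive when the knob is turned counter-clockwise against the stem; elastic, 3 N m per rad. The stem is ruined if twisted beyond 0.2 rad (0.6 N m) either way.
- sample_ring: Ground steel bearing ring, 52 mm outer diameter, 16 mm high, 0.12 kg, lying flat; origin at the centre of its underside, z up. It stands on the fixture plate (underside 12 mm, top 28 mm above the worktop). Pinch it across the outside, along the fixture's y, above the dowels.
- ring_seat (a point): Point on the plate top at the middle of the three dowels, where the ring's underside centre stands at first; axes as the fixture's.
- parts_tray: Blue open tray, fixed, 138 x 215 x 29 mm outside, inside about 122 (x) x 200 (y) mm; floor 3 mm and rim 28 mm above the worktop. Origin at the centre of its underside.
- anvil_v: Steel V anvil, 34 x 40 x 20 mm, loose; origin at the centre of its underside. Leave alone.
- loupe: Black inspection loupe, 38 mm across and high, loose; origin at the centre of its underside. Leave alone.
- anvil_spot: Small round steel spot anvil, 25 mm across, 22 mm high, loose; origin at the centre of its underside. Leave alone.
Things that resemble listed ones, but are neither listed nor needed, are in the scene too. There is more than one size of the sample_ring; the job needs the smaller.

How it is judged:
By the outcome, as a careful person would: the job done as asked, in the order asked, and still so for the second after the job is handed in, with the robot touching nothing.
It also fails if it takes over 70 s, if anything falls off the work surface, if the arm or the gripper's body presses on something with over 40 N, if the wrist force passes 120 N, or if a joint passes its speed limit or range.

## Robot

A 6-joint arm with a two-finger parallel gripper is mounted at the origin on a cart in front of the work surface, level with it; the furniture and walls round the work are solid. World frame = base frame: x ahead of the robot, y to its left, z up, the work surface at z = 0. Lengths are in m, angles in degrees, forces in N, time in s.
With the tool pointing down it reaches from about 0.4 to 0.825 m from the base axis. Payload 7 kg.
Tool frame: the origin (TCP) lies midway between the tips of the shut fingers; the grasp point (between the pads) lies 19 mm behind it; z points along the fingers, y is the line along which they close (so a half turn about z gives the same grasp; the last joint's range is limited). The gripper opens to 88 mm and grips with 3 to 60 N. Pads are 19 mm wide; open, the fingers measure 130 mm over their backs; the gripper's body (78 mm by 193 mm) begins 47 mm behind the grasp point.
Start: joints at [89.846, 20.546, 0.682, 0, -70.136, -16.507], TCP at [0.194, 0.647, 0.227] pointing down, gripper open.
Joint ranges: [-176.03, 176.03], [-82.01, 121.73], [-58.28, 71.71], [-173.87, 95.51], [-174.79, -0.11], [-173.66, 173.66]. Speed limits (degrees/s): [136.94, 136.94, 172.46, 180, 180, 180].

## Interface

Orientations are given as [roll, pitch, yaw] about the fixed x, y, z axes, in that order (R = Rz(yaw) Ry(pitch) Rx(roll)).
In Python, from plant import ctrl, viewer, close_job gives the robot as it stands. The module is installed in compiled form; this text tells all that it offers.
- The arm moves only by the tool step_arm, never from a script. Its argument "moves" is a list that holds one entry, the list of rows, each a list of 5 numbers: the shift along the world's x, y, z in cm, then the turn about the world's z in rad, then the finger opening in cm, from 0 to 8.76. In form: [[[tx, ty, tz, twist, grip], ...]]. A call has 1 to 10 rows; each row shifts and turns the commanded pose from where the row before left it; what a row does not reach is not made up. A row lasts 1/10 s, in which the tool goes at most 50 mm and 8.59 degrees, less where a joint would pass 70% of its speed; a pose out of reach is approached as far as the arm can. A call with a gripper value outside its range is refused whole. The fingers move at their own pace and stop on an object; the grip force is fixed at half the most. Time passes only in rows, so rows that do not move let the fingers close. It gives the time, the measured TCP pose, the force, the opening and the grip force at its end, in the units of the state.
- ctrl.get_obs(): the state, without advancing time (a new reading comes with each control period).
- viewer.snapshot(name): name is "scene" or "side" or "wrist"; returns (picture, depth): 480x640x3 uint8, blue, green, red; 480x640 float32, m along the optical axis (not along the pixel's ray), 0 where there is no reading.
- viewer.camera_info(name): a dict with "camera_matrix" (3x3 intrinsics, pixels), "eye" and "orientation" of the camera in the world. Camera axes: x right, y down, z forward; pixel columns grow to the right and rows downward; lengths in m; the calibration is good to about 2 mm. A picture is of the moment at which its call begins: read the wrist's pose just before it. camera_info takes no time and is no camera call; for the wrist camera it gives the pose at the moment of the call.
- close_job(): hands the job in; it is judged then, once.
The state is a dict: "clock": time; "joint_pos": joint angles; "qvel": joint speeds; "tau": joint torques, N m; "tool_pos": TCP position; "orientation": TCP orientation; "force": force on the tool from outside, world axes, zero at the start; "moment": the same for the moment, N m; "opening": finger opening in m; "gripper_force": force on a finger pad.
Only numpy, scipy, OpenCV 4.12 (cv2) and the standard library are available. Lean on these libraries where they do the work, as an engineer would, in place of code of your own. Each camera call takes 0.05 s, during which the arm holds its last target. There are 200 camera calls.

## Working session

There is one attempt and no reset: what is moved stays moved. The work goes in short steps, Python scripts to look and compute and a tool call to move; the robot and the scene stay as the last step left them, time stands still between calls to the robot, and variables do not carry over. Pictures are saved under pics/ and viewed, at most 10 in all, crops included, and the job is handed in when it is done.

Besides the shell and the picture viewer there is one more tool, called after "Call:" as name(argument=value, ...) on one line, values as JSON. step_arm: Moves the arm, as the interface text tells. Its arguments: {"type":"object","properties":{"moves":{"type":"array","items":{"type":"array","items":{"type":"array","items":{"type":"number"}}}}},"required":["moves"]}

```bash
mkdir -p pics; cat > h.py <<'E'
import numpy as np, cv2
from plant import ctrl, viewer, close_job
from scipy.spatial.transform import Rotation as R
def info(n):
    c=viewer.camera_info(n); K=np.array(c["camera_matrix"]); o=np.array(c["orientation"],float)
    M=o if o.shape==(3,3) else (R.from_euler('xyz',o,degrees=True).as_matrix() if o.size==3 else None)
    return K,np.array(c["eye"]),M
def ray(n,px,z,I=None):
    K,e,M=I or info(n); px=np.atleast_2d(np.array(px,float))
    d=np.c_[(px-K[:2,2])/[K[0,0],K[1,1]],np.ones(len(px))]@M.T
    return e+d*((z-e[2])/d[:,2])[:,None]
def cloud(n,D,I=None):
    K,e,M=I or info(n); v,u=np.indices(D.shape)
    p=np.stack([(u-K[0,2])/K[0,0]*D,(v-K[1,2])/K[1,1]*D,D],-1)
    return p@M.T+e
def snap(n,tag):
    I=info(n); p,d=viewer.snapshot(n); cv2.imwrite(f"pics/{tag}.png",p); np.savez(f"{tag}.npz",p=p,d=d,K=I[0],e=I[1],M=I[2]); return p,d,I
E
python3 - <<'E'
from h import *
for n in("scene","side","wrist"):
    print(n,viewer.camera_info(n)); snap(n,n+"0")
print(ctrl.get_obs())
E
```

```text
scene {'camera_matrix': array([[554.46781464,   0.        , 323.03637492],
       [  0.        , 554.46781464, 244.86264162],
       [  0.        ,   0.        ,   1.        ]]), 'eye': array([-0.04081151,  0.13077481,  0.95464547]), 'orientation': array([-1.47721771e+02, -8.09432549e-03, -1.04290392e+02])}
side {'camera_matrix': array([[618.74783212,   0.        , 320.17670982],
       [  0.        , 618.74783212, 237.99148806],
       [  0.        ,   0.        ,   1.        ]]), 'eye': array([0.37471801, 0.85574628, 0.78559071]), 'orientation': array([-130.55516271,   -0.97154515, -173.15419967])}
wrist {'camera_matrix': array([[419.63501726,   0.        , 310.53868406],
       [  0.        , 419.63501726, 234.2444117 ],
       [  0.        ,   0.        ,   1.        ]]), 'eye': array([0.2602632 , 0.62613116, 0.38451834]), 'orientation': array([ 1.65035579e+02, -2.99521592e-02, -1.06657647e+02])}
{'clock': 0.15, 'joint_pos': array([ 8.98454525e+01,  2.05812155e+01,  6.46506324e-01, -1.50833223e-02,
       -7.01355598e+01, -1.65055483e+01]), 'qvel': array([ 0.04251266, -0.16382254,  0.20473923,  0.08619368,  0.05677616,
        0.0222123 ]), 'tau': array([-1.24634807e-03, -5.83275247e+01,  2.93292063e+01,  7.00119808e+00,
        8.75510654e-03, -1.15288221e-04]), 'tool_pos': array([0.19345041, 0.6463049 , 0.22585061]), 'orientation': array([ 1.79928598e+02, -6.36890416e-03, -1.66652258e+01]), 'force': array([ 0.98815669, -0.62320579, -0.05349258]), 'moment': array([-0.04531655,  0.00392459,  0.06650078]), 'gripper_force': 0.0, 'opening': 0.08723113860270068}
```

View pics/scene0.png

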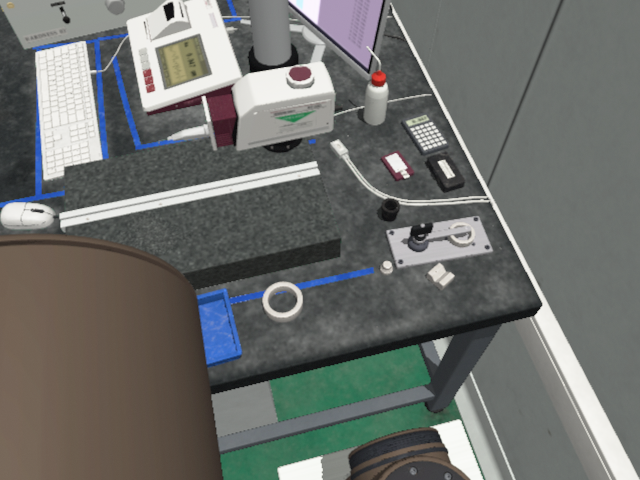

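View pics/side0.png

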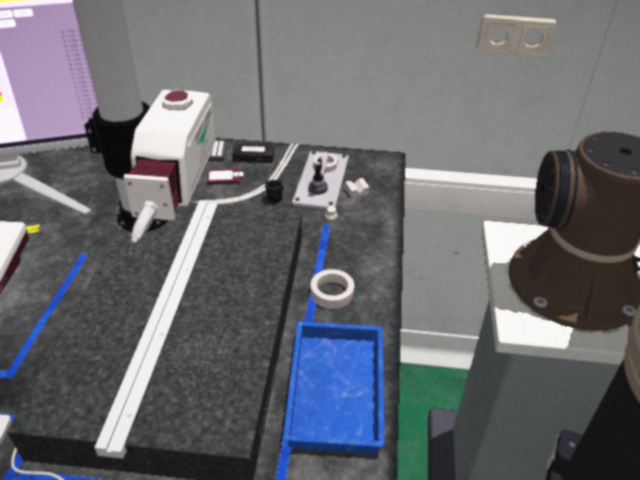

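The scene view shows the fixture at about (440,241), its knob at (421,236), and the ring under the finger at (461,233). The loupe is at (390,208), the spot anvil at (387,267), the V anvil at (441,274), and the larger decoy ring at (283,302). In the side view the tray is at about (337,387). Next I'll measure these.

```bash
python3 - <<'E'
from h import *
def L(t):
    z=np.load(t+".npz"); return z['p'],z['d'],(z['K'],z['e'],z['M'])
p,d,I=L("side0")
b,g,r=[p[...,i].astype(int) for i in range(3)]
m=((b>130)&(b-r>80)).astype(np.uint8); m[:310]=0; m[:,:285]=0
C=cloud("side",d,I)
q=C[(m>0)&(d>0)]; print("tray",np.percentile(q,[1,50,99],0))
k=np.percentile(q[:,2],[5,25,75,95]);print(k)
rim=q[q[:,2]>.022]; print(cv2.minAreaRect(rim[:,:2].astype(np.float32)*1000))
p,d,I=L("scene0"); C=cloud("scene",d,I)
# plate: bright gray, height 8-16mm
for u,v in [(440,258),(421,236),(461,233),(390,208),(387,267),(441,274),(283,290)]: print((u,v),C[v,u].round(3))
Z=C[...,2]; roi=np.zeros(Z.shape,bool); roi[205:275,375:505]=1
pm=roi&(np.abs(Z-.012)<.006)&(p.min(2)>110)
n,l,s,c=cv2.connectedComponentsWithStats(pm.astype(np.uint8)); i=1+s[1:,4].argmax(); print(s[i])
ys,xs=np.where(l==i); P=ray("scene",np.c_[xs,ys],.012,I)[:,:2]
print(cv2.minAreaRect((P*1000).astype(np.float32)))
x=cv2.resize(p[190:290,365:505],None,fx=5,fy=5,interpolation=cv2.INTER_CUBIC);cv2.imwrite("pics/crop.png",x)
E
```

```text
tray [[0.33532948 0.18074063 0.00070868]
 [0.40864782 0.29777114 0.00485242]
 [0.47455427 0.40104402 0.03286124]]
[0.00195329 0.00368304 0.00705097 0.03157213]
((404.62890625, 291.7687072753906), (137.64866638183594, 218.5526885986328), 3.132133722305298)
(440, 258) [ 0.449 -0.233  0.012]
(421, 236) [ 0.486 -0.201  0.049]
(461, 233) [ 0.493 -0.295  0.014]
(390, 208) [ 0.592 -0.176  0.009]
(387, 267) [ 0.451 -0.123  0.02 ]
(441, 274) [ 0.415 -0.223  0.01 ]
(283, 290) [0.46  0.083 0.005]
[ 386  216  107   52 2399]
((488.212646484375, -245.50559997558594), (199.3424530029297, 91.89434814453125), 86.50808715820312)
```

View pics/crop.png

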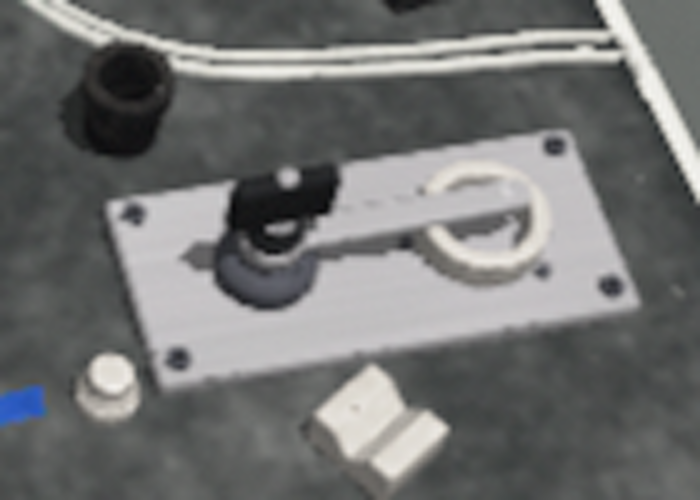

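```bash
python3 - <<'E'
from h import *
H={}
xs=np.arange(.1,.91,.1); ys=np.arange(-.4,.81,.1)
for t in("scene","side"):
    z=np.load(t+"0.npz"); I=(z['K'],z['e'],z['M']); C=cloud(t,z['d'],I)[z['d']>0]
    print(t); print("x\\y",ys.round(1))
    for x in xs:
        print(x.round(1),[ (lambda s: int(1000*np.percentile(s,99)) if len(s)>20 else -1)(C[(abs(C[:,0]-x)<.05)&(abs(C[:,1]-y)<.05)][:,2]) for y in ys])
z=np.load("scene0.npz"); p=z['p']; I=(z['K'],z['e'],z['M']); C=cloud("scene",z['d'],I)
# loupe: points above surface near
for nm,(x0,x1,y0,y1),zz in [("loupe",(.54,.66,-.22,-.1),.038),("spot",(.41,.48,-.16,-.09),.022),("V",(.36,.435,-.28,-.18),.02)]:
    s=C[(C[...,0]>x0)&(C[...,0]<x1)&(C[...,1]>y0)&(C[...,1]<y1)&(C[...,2]>.5*zz)&(C[...,2]<.06)]
    print(nm,len(s),s.min(0).round(3),np.median(s,0).round(3),s.max(0).round(3))
E
```

```text
scene
x\y [-0.4 -0.3 -0.2 -0.1 -0.   0.1  0.2  0.3  0.4  0.5  0.6  0.7  0.8]
0.1 [61, -1, 2, 236, 277, 237, 817, -1, -1, -1, -1, -1, -1]
0.2 [171, -1, -1, -1, -1, -1, -1, -1, -1, -1, -1, -1, -1]
0.3 [282, 2, 2, 3, 3, 3, 30, -627, -1, -1, -1, -1, -1]
0.4 [400, 12, 20, 6, 3, 24, 30, -338, -1, -1, -1, -1, -1]
0.5 [480, 36, 76, 20, 79, 79, 79, 80, -1, -1, -1, -1, -1]
0.6 [454, 21, 38, 3, 79, 79, 80, 80, 80, 78, -1, -1, -1]
0.7 [387, 21, 11, 293, 307, 293, 265, 81, 81, 80, 38, -1, -1]
0.8 [323, 15, 127, 15, 415, 292, 80, 80, 80, 78, 40, -1, -1]
0.9 [262, 5, 273, 4, -1, -1, 4, 4, 17, 15, 4, -1, -1]
side
x\y [-0.4 -0.3 -0.2 -0.1 -0.   0.1  0.2  0.3  0.4  0.5  0.6  0.7  0.8]
0.1 [339, -768, 4, 17, 278, 236, 4, -1, -1, -1, -1, -1, -1]
0.2 [333, -767, -675, -673, -671, -1, -1, -1, -1, 337, 559, 554, -1]
0.3 [331, 6, 5, 5, 5, 5, 32, 33, 32, -1, -1, -1, -1]
0.4 [326, 15, 23, 9, 5, 26, 32, 7, 32, -1, -1, -1, -1]
0.5 [320, 39, 79, 24, 81, 80, 80, 80, 80, 80, -1, -1, -1]
0.6 [314, 24, 41, 31, 81, 81, 81, 81, 81, 80, -1, -1, -1]
0.7 [308, 24, 13, 295, 309, 295, 267, 82, 82, 81, -1, -1, -1]
0.8 [303, 16, 5, -1, 475, 428, 80, 81, 80, 79, -1, -1, -1]
0.9 [298, -1, 288, 9, 102, 5, 4, 4, 16, -1, -1, -1, -1]
loupe 248 [ 0.561 -0.191  0.019] [ 0.581 -0.171  0.035] [ 0.6   -0.152  0.042]
spot 145 [ 0.446 -0.159  0.011] [ 0.457 -0.13   0.015] [ 0.48  -0.115  0.025]
V 347 [ 0.387 -0.244  0.01 ] [ 0.411 -0.219  0.018] [ 0.435 -0.196  0.023]
```

Call:
step_arm(moves=[[[0, 0, 1, 0.1, 8.7], [0, 0, 1, 0.1, 8.7]]])

```text
clock: 0.35
tool_pos: [0.1935, 0.6462, 0.246]
orientation: [179.9, 0.0, -5.0]
force: [-0.3, 0.1, 0.7]
opening: 0.0872
gripper_force: 0.0
```

```bash
python3 - <<'E'
from h import *
o=ctrl.get_obs(); print(o['joint_pos'],o['tool_pos'],o['orientation'])
E
```

```text
[ 8.98437651e+01  1.99725345e+01  2.37746980e+00 -1.13911293e-02
 -7.24994804e+01 -4.82164740e+00] [0.19349121 0.64623902 0.24600021] [ 1.79904877e+02  2.87284773e-03 -4.98131911e+00]
```

Call:
step_arm(moves=[[[2.35, -4.35, 0, -0.086, 8.7], [2.35, -4.35, 0, -0.086, 8.7], [2.35, -4.35, 0, -0.086, 8.7], [2.35, -4.35, 0, -0.086, 8.7], [2.35, -4.35, 0, -0.086, 8.7], [2.35, -4.35, 0, -0.086, 8.7], [2.35, -4.35, 0, -0.086, 8.7], [2.35, -4.35, 0, -0.086, 8.7]]])

```text
clock: 1.15
tool_pos: [0.3819, 0.2967, 0.2467]
orientation: [-180.0, 0.0, -44.8]
force: [1.0, 0.5, -0.0]
opening: 0.0873
gripper_force: 0.0
```

Call:
step_arm(moves=[[[1.08, -4.8, 0, -0.086, 8.7], [1.08, -4.8, 0, -0.086, 8.7], [1.08, -4.8, 0, -0.086, 8.7], [1.08, -4.8, 0, -0.086, 8.7], [1.08, -4.8, 0, -0.086, 8.7], [1.08, -4.8, 0, -0.086, 8.7], [1.08, -4.8, 0, -0.086, 8.7], [1.08, -4.8, 0, -0.086, 8.7], [1.08, -4.8, 0, -0.086, 8.7], [1.08, -4.8, 0, -0.086, 8.7]]])

```text
clock: 2.15
tool_pos: [0.4895, -0.1835, 0.2466]
orientation: [-180.0, 0.0, -94.1]
force: [2.1, 1.1, -0.0]
opening: 0.0874
gripper_force: 0.0
```

```bash
python3 - <<'E'
from h import *
o=ctrl.get_obs(); print(o['clock'],o['joint_pos'].round(1),o['tool_pos'],o['orientation'])
snap("wrist","w1")
z=np.load("side0.npz"); C=cloud("side",z['d'],(z['K'],z['e'],z['M']))
q=C[(C[...,2]>.1)&(C[...,2]<.3)&(C[...,1]<-.33)&(C[...,0]>.3)&(C[...,0]<.7)]; print("wall y",np.percentile(q[:,1],[2,50,98]))
E
```

```text
2.15 [  1.    5.4 -16.6  -0.  -68.1  -5.1] [ 0.48950162 -0.18350629  0.24663822] [-1.79977889e+02  8.57724980e-03 -9.41007542e+01]
wall y [-0.45481123 -0.44921548 -0.44365369]
```

View pics/w1.png

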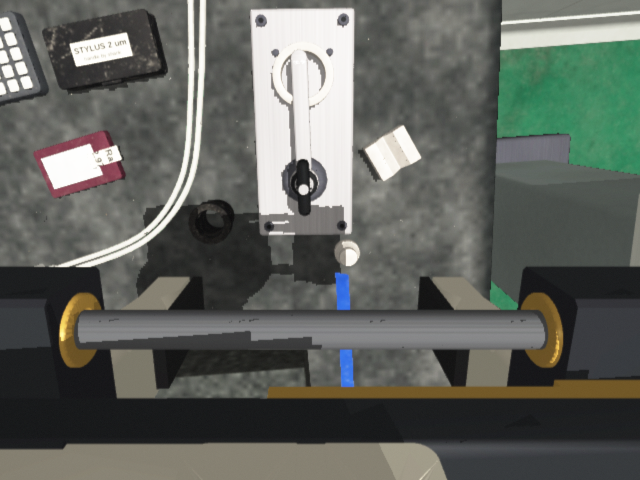

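The wrist view shows the plate with corners at about (252,10), (353,8), (259,234) and (351,234). The wing is at (305,187) and the finger runs up to (298,55) over the ring at (299,75). The loupe is at (211,220), the spot anvil at (347,253) and the V anvil at (391,153).

```bash
cat >> h.py <<'E'
def plate(p,I,box):
    u0,u1,v0,v1=box; m=np.zeros(p.shape[:2],np.uint8); m[v0:v1,u0:u1]=(p[v0:v1,u0:u1].min(2)>135)
    m=cv2.morphologyEx(m,cv2.MORPH_OPEN,np.ones((5,5)))
    n,l,s,c=cv2.connectedComponentsWithStats(m); i=1+s[1:,4].argmax(); ys,xs=np.where(l==i)
    return cv2.minAreaRect((ray("wrist",np.c_[xs,ys],.012,I)[:,:2]*1000).astype(np.float32))
E
python3 - <<'E'
from h import *
z=np.load("w1.npz"); p,d,I=z['p'],z['d'],(z['K'],z['e'],z['M']); C=cloud("wrist",d,I)
r=plate(p,I,(245,360,3,245)); print("plate",r)
# screws
scr=ray("wrist",[(260,20),(344,19),(269,227),(342,226)],.012,I); print(scr.round(4), scr.mean(0))
def comp(mask,nm,zz=None):
    n,l,s,c=cv2.connectedComponentsWithStats(mask.astype(np.uint8)); i=1+s[1:,4].argmax(); q=l==i
    P=C[q] if zz is None else np.c_[ray("wrist",np.argwhere(q)[:,::-1],zz,I)]
    print(nm,q.sum(),cv2.minAreaRect((P[:,:2]*1000).astype(np.float32)),np.median(C[q][:,2]).round(4))
Z=C[...,2]
def box(u0,u1,v0,v1):
    b=np.zeros(Z.shape,bool); b[v0:v1,u0:u1]=1; return b
comp(box(285,325,150,225)&(Z>.070)&(Z<.085),"wing top",.077)
comp(box(285,320,30,150)&(Z>.031)&(Z<.045),"finger",.036)
comp(box(270,335,35,115)&(Z>.022)&(Z<.0305),"ring",.028)
comp(box(185,240,190,250)&(Z>.030)&(Z<.045),"loupe",.038)
comp(box(330,365,235,270)&(Z>.012)&(Z<.03),"spot")
comp(box(360,425,120,185)&(Z>.014)&(Z<.03),"V")
E
```

```text
plate ((491.470947265625, -247.8573760986328), (198.1273651123047, 89.25337982177734), 86.56900787353516)
[[ 0.522  -0.3398  0.012 ]
 [ 0.4504 -0.3355  0.012 ]
 [ 0.532  -0.158   0.012 ]
 [ 0.4616 -0.1539  0.012 ]] [ 0.49147403 -0.24680198  0.012     ]
wing top 664 ((494.3536071777344, -202.87454223632812), (42.88887023925781, 9.895033836364746), 88.147216796875) 0.077
finger 1624 ((492.2428283691406, -270.7502746582031), (80.3429183959961, 13.929014205932617), 88.1956558227539) 0.0366
ring 1353 ((488.8262939453125, -292.42236328125), (50.456298828125, 51.81056594848633), 80.15620422363281) 0.0286
loupe 957 ((581.1798706054688, -172.08143615722656), (40.02159118652344, 36.97578048706055), 39.41948699951172) 0.0383
spot 349 ((458.1537780761719, -126.45685577392578), (18.86896514892578, 19.743417739868164), 88.09207916259766) 0.0222
V 766 ((403.4906005859375, -225.33470153808594), (18.46534538269043, 34.181846618652344), 27.459787368774414) 0.0202
```

Call:
step_arm(moves=[[[0.49, -1.95, -1, 0.038, 8.7], [0, 0, -4, 0, 8.7], [0, 0, -4, 0, 6], [0, 0, -4, 0, 4], [0, 0, -3, 0, 4], [0, 0, -1.5, 0, 4], [0, 0, -1, 0, 4], [0, 0, 0, 0, 4]]])

```text
clock: 3.0
tool_pos: [0.4937, -0.2007, 0.0604]
orientation: [179.9, 0.0, -91.7]
force: [-0.6, -0.4, -0.3]
opening: 0.045
gripper_force: 0.0
```

```bash
python3 - <<'E'
from h import *
o=ctrl.get_obs(); print(o['tool_pos'],o['orientation'],o['force'],o['moment'])
p,d,I=snap("wrist","w2")
E
```

```text
[ 0.49369366 -0.20074923  0.06042995] [ 1.79864812e+02  6.22885833e-03 -9.17210927e+01] [-0.59159719 -0.41282152 -0.28861104] [ 0.10458793 -0.05293555  0.01976867]
```

View pics/w2.png

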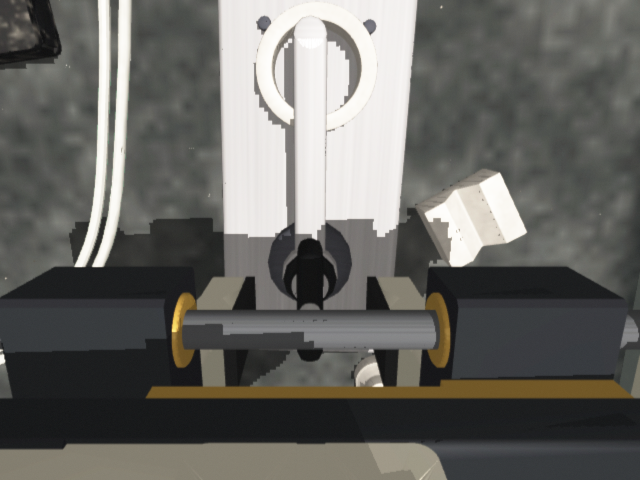

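The wing sits between the open fingers at about (311,300), with the finger end at (311,30). I'll centre the gripper, lower it and close.

Call:
step_arm(moves=[[[0.07, -0.2, -0.3, 0, 3], [0, 0, -0.3, 0, 2], [0, 0, 0, 0, 0.8], [0, 0, 0, 0, 0.8], [0, 0, 0, 0, 0.8], [0, 0, 0, 0, 0.8]]])

```text
clock: 3.65
tool_pos: [0.4942, -0.2029, 0.0557]
orientation: [179.9, 0.0, -91.7]
force: [-4.8, 0.7, 5.5]
opening: 0.01
gripper_force: 30.0
```

```bash
cat > o.py <<'E'
from h import *
o=ctrl.get_obs(); print(round(o['clock'],2),o['tool_pos'].round(4),"yaw",o['orientation'][2].round(2),"F",o['force'].round(1),"M",o['moment'].round(3),o['opening'].round(4),round(o['gripper_force'],1))
E
python3 o.py
```

```text
Traceback (most recent call last):
  File "o.py", line 2, in <module>
    o=ctrl.get_obs(); print(round(o['clock'],2),o['tool_pos'].round(4),"yaw",o['orientation'][2].round(2),"F",o['force'].round(1),"M",o['moment'].round(3),o['opening'].round(4),round(o['gripper_force'],1))
                                                                                                                                                           ^^^^^^^^^^^^^^^^^^
AttributeError: 'float' object has no attribute 'round'
```

```bash
sed -i "s/o\['opening'\].round(4)/round(float(o['opening']),4)/" o.py; python3 o.py
```

```text
3.65 [ 0.4942 -0.2029  0.0557] yaw -91.73 F [-4.8  0.7  5.5] M [ 0.308  1.609 -0.028] 0.01 30.0
```

Call:
step_arm(moves=[[[-0.05, 0, 0, 0.03, 0.8], [0, 0, 0, 0.03, 0.8], [0, 0, 0, 0, 0.8]]])

```text
clock: 3.95
tool_pos: [0.4942, -0.2029, 0.0557]
orientation: [180.0, 0.0, -88.2]
force: [-4.6, 0.2, 4.3]
opening: 0.0094
gripper_force: 30.0
```

```bash
python3 o.py
```

```text
3.95 [ 0.4942 -0.2029  0.0557] yaw -88.23 F [-4.6  0.2  4.3] M [ 0.3    1.592 -0.009] 0.0094 30.0
```

Call:
step_arm(moves=[[[0, 0, 0, 0.03, 0.8], [0, 0, 0, 0, 0.8]]])

```text
clock: 4.15
tool_pos: [0.4943, -0.2029, 0.0557]
orientation: [180.0, 0.0, -86.5]
force: [-4.5, 1.3, 4.7]
opening: 0.0098
gripper_force: 30.0
```

```bash
python3 o.py
```

```text
4.15 [ 0.4943 -0.2029  0.0557] yaw -86.51 F [-4.5  1.3  4.7] M [ 0.297  1.679 -0.016] 0.0098 30.0
```

```bash
cat >> h.py <<'E'
def finger(tag):
    p,d,I=snap("wrist",tag); C=cloud("wrist",d,I); Z=C[...,2]
    m=(Z>.0335)&(Z<.041)&(p.min(2)>120)&(abs(C[...,0]-.494)<.13)&(abs(C[...,1]+.203)<.13)
    m[235:]=0
    m=cv2.morphologyEx(m.astype(np.uint8),cv2.MORPH_OPEN,np.ones((5,5)))
    n,l,s,c=cv2.connectedComponentsWithStats(m); i=1+s[1:,4].argmax()
    P=ray("wrist",np.argwhere(l==i)[:,::-1],.036,I)[:,:2]; v=cv2.fitLine((P*1000).astype(np.float32),cv2.DIST_L2,0,.01,.01).ravel()
    return s[i,4],np.degrees(np.arctan2(v[1],v[0])),v[2:],cv2.minAreaRect((P*1000).astype(np.float32)),np.median(Z[l==i])
E
python3 - <<'E'
from h import *
print(finger("f1"))
E
python3 o.py
```

```text
(np.int32(6641), np.float32(-86.96144), array([ 498.25284, -271.9527 ], dtype=float32), ((497.9947814941406, -270.095458984375), (13.556742668151855, 81.63431549072266), 2.9842963218688965), np.float64(0.0365674080692763))
4.2 [ 0.4942 -0.2029  0.0557] yaw -86.55 F [-5.2  1.4  5.8] M [ 0.352  1.645 -0.083] 0.0098 30.0
```

```bash
cat > m.py <<'E'
from h import *
M=[];F=[]
for i in range(3):
    o=ctrl.get_obs(); M.append(o['moment'][2]); F.append(o['force']); f=finger("f") if i==2 else viewer.snapshot("wrist")
o=ctrl.get_obs(); M.append(o['moment'][2]); y=o['orientation'][2]
fa=f[1]%180
print(round(o['clock'],2),"Mz",np.mean(M).round(3),np.round(M,2),"F",np.mean(F,0).round(1),"tool",round(y+180,2),"finger",round(float(fa),2),"stem",round(np.radians(fa-86.57),3),"twist",round(np.radians(y+180-fa),3),"op",o['opening'],o['tool_pos'].round(4))
E
python3 m.py
```

```text
4.35 Mz -0.029 [-0.08 -0.01  0.03 -0.06] F [-4.9  1.1  5.8] tool 93.44 finger 93.05 stem 0.113 twist 0.007 op 0.00959481558734057 [ 0.4942 -0.2029  0.0557]
```

Call:
step_arm(moves=[[[0, 0, 0, 0.03, 0.8], [0, 0, 0, 0, 0.8]]])

```text
clock: 4.55
tool_pos: [0.4943, -0.2029, 0.0557]
orientation: [180.0, 0.0, -84.8]
force: [-3.9, -0.1, 6.4]
opening: 0.0099
gripper_force: 30.0
```

```bash
python3 m.py
```

```text
4.7 Mz -0.031 [-0.03 -0.05 -0.01 -0.03] F [-4.4  0.1  6. ] tool 95.15 finger 94.13 stem 0.132 twist 0.018 op 0.009752359801471785 [ 0.4942 -0.2029  0.0557]
```

Call:
step_arm(moves=[[[0, 0, 0, 0.03, 0.8], [0, 0, 0, 0, 0.8]]])

```text
clock: 4.9
tool_pos: [0.4943, -0.2029, 0.0557]
orientation: [180.0, 0.0, -83.1]
force: [-3.9, 0.2, 5.7]
opening: 0.01
gripper_force: 30.0
```

```bash
python3 m.py
```

```text
5.05 Mz -0.163 [-0.12 -0.16 -0.16 -0.22] F [-4.5  0.5  5.3] tool 96.86 finger 94.27 stem 0.134 twist 0.045 op 0.009587217650102368 [ 0.4943 -0.2029  0.0557]
```

Call:
step_arm(moves=[[[0, 0, 0, 0.03, 0.8], [0, 0, 0, 0, 0.8]]])

```text
clock: 5.25
tool_pos: [0.4943, -0.2029, 0.0557]
orientation: [180.0, 0.0, -81.4]
force: [-4.2, -0.4, 5.8]
opening: 0.0096
gripper_force: 30.0
```

```bash
python3 m.py
```

```text
5.4 Mz -0.22 [-0.17 -0.22 -0.25 -0.24] F [-4.4  0.2  5.6] tool 98.56 finger 94.17 stem 0.133 twist 0.077 op 0.009197099348830102 [ 0.4943 -0.2029  0.0557]
```

Call:
step_arm(moves=[[[0, 0, 0, 0.03, 0.8], [0, 0, 0, 0, 0.8]]])

```text
clock: 5.6
tool_pos: [0.4943, -0.2029, 0.0557]
orientation: [180.0, 0.0, -79.7]
force: [-4.9, -0.5, 5.1]
opening: 0.0097
gripper_force: 30.0
```

```bash
python3 m.py
```

```text
5.75 Mz -0.273 [-0.23 -0.3  -0.29 -0.28] F [-4.5  0.3  5.6] tool 100.28 finger 94.28 stem 0.135 twist 0.105 op 0.009926318764171793 [ 0.4943 -0.2029  0.0557]
```

Call:
step_arm(moves=[[[0, 0, 0, -0.03, 0.8], [0, 0, 0, -0.03, 0.8], [0, 0, 0, -0.03, 0.8], [0, 0, 0, -0.03, 0.8], [0, 0, 0, -0.03, 0.8], [0, 0, 0, -0.03, 0.8], [0, 0, 0, -0.03, 0.8], [0, 0, 0, -0.03, 0.8], [0, 0, 0, -0.03, 0.8]]])

```text
clock: 6.65
tool_pos: [0.4942, -0.2029, 0.0557]
orientation: [180.0, -0.0, -95.2]
force: [-4.9, 0.8, 6.3]
opening: 0.0098
gripper_force: 30.0
```

```bash
python3 m.py
```

```text
6.8 Mz 0.043 [0.07 0.04 0.02 0.04] F [-4.8  0.4  6.2] tool 84.83 finger 85.13 stem -0.025 twist -0.005 op 0.009863835059325195 [ 0.4942 -0.2029  0.0556]
```

Call:
step_arm(moves=[[[0, 0, 0, -0.03, 0.8], [0, 0, 0, -0.03, 0.8], [0, 0, 0, -0.03, 0.8], [0, 0, 0, 0, 0.8]]])

```text
clock: 7.2
tool_pos: [0.4941, -0.2029, 0.0556]
orientation: [179.9, -0.0, -100.4]
force: [-5.3, -0.0, 6.3]
opening: 0.01
gripper_force: 30.0
```

```bash
python3 m.py
```

```text
7.35 Mz 0.102 [0.09 0.11 0.09 0.11] F [-5.   0.4  6.2] tool 79.7 finger 82.22 stem -0.076 twist -0.044 op 0.009706046720965813 [ 0.4941 -0.2029  0.0557]
```

Call:
step_arm(moves=[[[0, 0, 0, -0.03, 0.8], [0, 0, 0, 0, 0.8]]])

```text
clock: 7.55
tool_pos: [0.4941, -0.2029, 0.0557]
orientation: [179.9, -0.0, -102.1]
force: [-4.3, 1.0, 5.9]
opening: 0.0099
gripper_force: 30.0
```

```bash
python3 m.py
```

```text
7.7 Mz 0.146 [0.15 0.12 0.17 0.15] F [-4.7  0.7  5.7] tool 77.98 finger 80.6 stem -0.104 twist -0.046 op 0.00972931344523928 [ 0.4941 -0.2029  0.0556]
```

Call:
step_arm(moves=[[[0, 0, 0, -0.03, 0.8], [0, 0, 0, 0, 0.8]]])

```text
clock: 7.9
tool_pos: [0.4941, -0.2029, 0.0556]
orientation: [179.9, -0.0, -103.8]
force: [-5.0, 1.3, 5.2]
opening: 0.0098
gripper_force: 30.0
```

```bash
python3 m.py
```

```text
8.05 Mz 0.167 [0.16 0.14 0.22 0.15] F [-4.6  1.4  5.6] tool 76.27 finger 79.56 stem -0.122 twist -0.057 op 0.009888429126607328 [ 0.4941 -0.2029  0.0556]
```

Call:
step_arm(moves=[[[0, 0, 0, -0.03, 0.8], [0, 0, 0, 0, 0.8]]])

```text
clock: 8.25
tool_pos: [0.4941, -0.2029, 0.0557]
orientation: [179.9, -0.0, -105.5]
force: [-5.2, -0.1, 6.7]
opening: 0.0096
gripper_force: 30.0
```

```bash
python3 m.py
```

```text
8.4 Mz 0.248 [0.22 0.27 0.22 0.27] F [-5.3  0.7  6.2] tool 74.55 finger 79.54 stem -0.123 twist -0.087 op 0.009530077612940141 [ 0.4941 -0.2029  0.0557]
```

Call:
step_arm(moves=[[[0, 0, 0, -0.03, 0.8], [0, 0, 0, 0, 0.8], [0, 0, 0, 0.04, 0.8], [0, 0, 0, 0.04, 0.8], [0, 0, 0, 0.04, 0.8], [0, 0, 0, 0.04, 0.8], [0, 0, 0, 0.04, 0.8], [0, 0, 0, 0.04, 0.8], [0, 0, 0, 0.04, 0.8], [0, 0, 0, 0.04, 0.8]]])

```text
clock: 9.4
tool_pos: [0.4942, -0.2029, 0.0557]
orientation: [180.0, 0.0, -88.8]
force: [-5.5, 0.5, 5.5]
opening: 0.0098
gripper_force: 30.0
```

```bash
python3 m.py
```

```text
9.55 Mz 0.005 [-0.03 -0.    0.03  0.03] F [-4.6  0.8  5.8] tool 91.16 finger 91.12 stem 0.079 twist 0.001 op 0.009722260024517926 [ 0.4942 -0.2029  0.0557]
```

Call:
step_arm(moves=[[[0, 0, 0, 0.04, 0.8], [0, 0, 0, 0.03, 0.8], [0, 0, 0, 0, 0.8]]])

```text
clock: 9.85
tool_pos: [0.4943, -0.2029, 0.0557]
orientation: [180.0, 0.0, -84.8]
force: [-4.0, 0.7, 5.5]
opening: 0.0098
gripper_force: 30.0
```

```bash
python3 m.py
```

```text
10.0 Mz -0.068 [ 0.01 -0.09 -0.11 -0.09] F [-4.8  0.3  5.5] tool 95.15 finger 93.7 stem 0.124 twist 0.025 op 0.00985987783789555 [ 0.4942 -0.2029  0.0556]
```

Call:
step_arm(moves=[[[0, 0, 0, 0.03, 0.8], [0, 0, 0, 0.03, 0.8], [0, 0, 0, 0, 0.8]]])

```text
clock: 10.3
tool_pos: [0.4943, -0.2029, 0.0557]
orientation: [180.0, 0.0, -81.4]
force: [-3.5, -0.4, 5.1]
opening: 0.0095
gripper_force: 30.0
```

```bash
python3 m.py
```

```text
10.45 Mz -0.122 [-0.14 -0.13 -0.14 -0.07] F [-4.1  0.2  5.5] tool 98.58 finger 96.1 stem 0.166 twist 0.043 op 0.0096822357167759 [ 0.4943 -0.2029  0.0557]
```

Call:
step_arm(moves=[[[0, 0, 0, 0.03, 0.8], [0, 0, 0, 0, 0.8]]])

```text
clock: 10.65
tool_pos: [0.4943, -0.2029, 0.0557]
orientation: [180.0, 0.0, -79.6]
force: [-3.7, 0.1, 5.2]
opening: 0.0102
gripper_force: 30.0
```

```bash
python3 m.py
```

```text
10.8 Mz -0.118 [-0.15 -0.11 -0.14 -0.08] F [-4.3  0.3  5.4] tool 100.3 finger 97.86 stem 0.197 twist 0.043 op 0.009958631235942473 [ 0.4943 -0.2029  0.0557]
```

Call:
step_arm(moves=[[[0, 0, 0, 0.03, 0.8], [0, 0, 0, 0.03, 0.8], [0, 0, 0, 0, 0.8]]])

```text
clock: 11.1
tool_pos: [0.4943, -0.2029, 0.0557]
orientation: [180.0, 0.0, -76.2]
force: [-3.8, -0.5, 5.7]
opening: 0.0095
gripper_force: 30.0
```

```bash
python3 m.py
```

```text
11.25 Mz -0.249 [-0.22 -0.26 -0.29 -0.23] F [-4.   0.4  5.5] tool 103.72 finger 98.25 stem 0.204 twist 0.095 op 0.009853928540086552 [ 0.4943 -0.2029  0.0557]
```

Call:
step_arm(moves=[[[0, 0, 0, 0.03, 0.8], [0, 0, 0, 0, 0.8]]])

```text
clock: 11.45
tool_pos: [0.4943, -0.2029, 0.0557]
orientation: [180.0, 0.0, -74.5]
force: [-4.3, 1.1, 5.5]
opening: 0.0095
gripper_force: 30.1
```

```bash
python3 m.py
```

```text
11.6 Mz -0.316 [-0.38 -0.29 -0.31 -0.29] F [-3.9  0.8  5.5] tool 105.43 finger 98.39 stem 0.206 twist 0.123 op 0.010127527953880673 [ 0.4943 -0.2029  0.0557]
```

Call:
step_arm(moves=[[[0, 0, 0, -0.044, 0.8], [0, 0, 0, -0.044, 0.8], [0, 0, 0, -0.044, 0.8], [0, 0, 0, -0.044, 0.8], [0, 0, 0, -0.044, 0.8], [0, 0, 0, -0.044, 0.8], [0, 0, 0, -0.044, 0.8], [0, 0, 0, -0.044, 0.8], [0, 0, 0, -0.044, 0.8], [0, 0, 0, -0.044, 0.8]]])

```text
clock: 12.6
tool_pos: [0.4941, -0.2029, 0.0557]
orientation: [179.9, -0.0, -99.8]
force: [-4.6, 0.6, 6.6]
opening: 0.0097
gripper_force: 30.0
```

```bash
python3 m.py
```

```text
12.75 Mz 0.036 [0.05 0.02 0.07 0.  ] F [-4.6  0.9  5.9] tool 80.24 finger 80.95 stem -0.098 twist -0.012 op 0.009405877683745817 [ 0.4941 -0.2029  0.0556]
```

Call:
step_arm(moves=[[[0, 0, 0, -0.03, 0.8], [0, 0, 0, -0.03, 0.8], [0, 0, 0, 0, 0.8]]])

```text
clock: 13.05
tool_pos: [0.4942, -0.2029, 0.0557]
orientation: [180.0, -0.0, -103.2]
force: [-4.9, 0.9, 5.7]
opening: 0.0097
gripper_force: 30.0
```

```bash
python3 m.py
```

```text
13.2 Mz 0.115 [0.11 0.14 0.06 0.15] F [-4.6  0.7  6. ] tool 76.83 finger 79.32 stem -0.126 twist -0.044 op 0.009705100784679066 [ 0.4941 -0.2029  0.0557]
```

Call:
step_arm(moves=[[[0, 0, 0, -0.03, 0.8], [0, 0, 0, -0.02, 0.8], [0, 0, 0, 0, 0.8]]])

```text
clock: 13.5
tool_pos: [0.4941, -0.2029, 0.0557]
orientation: [179.9, -0.0, -106.1]
force: [-5.0, 0.8, 5.9]
opening: 0.0097
gripper_force: 30.0
```

```bash
python3 m.py
```

```text
13.65 Mz 0.104 [0.09 0.11 0.09 0.13] F [-4.9  0.9  5.7] tool 73.97 finger 76.59 stem -0.174 twist -0.046 op 0.00966442212948212 [ 0.4941 -0.2029  0.0556]
```

Call:
step_arm(moves=[[[0, 0, 0, -0.03, 0.8], [0, 0, 0, 0, 0.8]]])

```text
clock: 13.85
tool_pos: [0.4941, -0.2029, 0.0556]
orientation: [179.9, -0.0, -107.8]
force: [-5.4, 0.9, 6.1]
opening: 0.0095
gripper_force: 30.0
```

```bash
python3 m.py
```

```text
14.0 Mz 0.191 [0.17 0.19 0.19 0.21] F [-5.5  0.9  5.8] tool 72.25 finger 76.12 stem -0.182 twist -0.068 op 0.010164208921054095 [ 0.4941 -0.2029  0.0556]
```

Call:
step_arm(moves=[[[0, 0, 0, -0.04, 0.8], [0, 0, 0, 0, 0.8]]])

```text
clock: 14.2
tool_pos: [0.494, -0.2029, 0.0556]
orientation: [179.9, -0.0, -110.1]
force: [-4.6, 0.2, 6.6]
opening: 0.0099
gripper_force: 30.1
```

```bash
python3 m.py
```

```text
14.35 Mz 0.313 [0.29 0.3  0.36 0.29] F [-5.2  0.6  6.5] tool 69.98 finger 76.16 stem -0.182 twist -0.108 op 0.009970064384494551 [ 0.494  -0.2029  0.0556]
```

Call:
step_arm(moves=[[[0, 0, 0, 0.048, 0.8], [0, 0, 0, 0.048, 0.8], [0, 0, 0, 0.048, 0.8], [0, 0, 0, 0.048, 0.8], [0, 0, 0, 0.048, 0.8], [0, 0, 0, 0.048, 0.8], [0, 0, 0, 0.048, 0.8], [0, 0, 0, 0.048, 0.8], [0, 0, 0, 0.048, 0.8], [0, 0, 0, 0.048, 0.8]]])

```text
clock: 15.35
tool_pos: [0.4943, -0.2029, 0.0557]
orientation: [180.0, 0.0, -82.4]
force: [-4.3, -0.2, 5.0]
opening: 0.0095
gripper_force: 30.0
```

```bash
python3 m.py
```

```text
15.5 Mz -0.029 [-0.06 -0.01 -0.02 -0.02] F [-4.3  0.5  5.2] tool 97.47 finger 97.54 stem 0.191 twist -0.001 op 0.009589481427641095 [ 0.4943 -0.2029  0.0556]
```

Call:
step_arm(moves=[[[0, 0, 0, 0.04, 0.8], [0, 0, 0, 0.03, 0.8], [0, 0, 0, 0, 0.8]]])

```text
clock: 15.8
tool_pos: [0.4943, -0.2029, 0.0557]
orientation: [180.0, 0.0, -78.5]
force: [-4.3, 0.7, 4.7]
opening: 0.0099
gripper_force: 30.0
```

```bash
python3 m.py
```

```text
15.95 Mz -0.007 [-0.04 -0.03  0.03  0.01] F [-4.2  0.5  5.1] tool 101.46 finger 101.27 stem 0.257 twist 0.003 op 0.010023282674823246 [ 0.4943 -0.2029  0.0557]
```

Call:
step_arm(moves=[[[0, 0, 0, 0.04, 0.8], [0, 0, 0, 0.03, 0.8], [0, 0, 0, 0, 0.8]]])

```text
clock: 16.25
tool_pos: [0.4943, -0.2029, 0.0557]
orientation: [180.0, 0.0, -74.5]
force: [-4.1, 1.0, 5.4]
opening: 0.0103
gripper_force: 30.0
```

```bash
python3 m.py
```

```text
16.4 Mz -0.025 [-0.02 -0.02 -0.04 -0.03] F [-4.9  0.4  5.2] tool 105.46 finger 105.26 stem 0.326 twist 0.004 op 0.009891885700730603 [ 0.4943 -0.2029  0.0556]
```

Call:
step_arm(moves=[[[0, 0, 0, 0.04, 0.8], [0, 0, 0, 0.03, 0.8], [0, 0, 0, 0, 0.8]]])

```text
clock: 16.7
tool_pos: [0.4944, -0.2029, 0.0557]
orientation: [180.0, 0.0, -70.5]
force: [-4.1, 1.0, 5.0]
opening: 0.0099
gripper_force: 30.0
```

```bash
python3 m.py
```

```text
16.85 Mz -0.122 [-0.12 -0.14 -0.1  -0.13] F [-4.5  0.8  4.8] tool 109.47 finger 106.91 stem 0.355 twist 0.045 op 0.009444531719501128 [ 0.4944 -0.2029  0.0557]
```

Call:
step_arm(moves=[[[0, 0, 0, 0.03, 0.8], [0, 0, 0, 0, 0.8]]])

```text
clock: 17.05
tool_pos: [0.4944, -0.2029, 0.0557]
orientation: [180.0, 0.0, -68.8]
force: [-4.2, 0.2, 5.3]
opening: 0.01
gripper_force: 30.0
```

```bash
python3 m.py
```

```text
17.2 Mz -0.12 [-0.15 -0.08 -0.18 -0.08] F [-4.3  0.4  5.1] tool 111.18 finger 108.48 stem 0.382 twist 0.047 op 0.010066472870597119 [ 0.4944 -0.2029  0.0557]
```

Call:
step_arm(moves=[[[0, 0, 0, 0.03, 0.8], [0, 0, 0, 0, 0.8]]])

```text
clock: 17.4
tool_pos: [0.4944, -0.2029, 0.0556]
orientation: [180.0, 0.0, -67.0]
force: [-3.9, 1.5, 5.9]
opening: 0.0097
gripper_force: 30.0
```

```bash
python3 m.py
```

```text
17.55 Mz -0.171 [-0.23 -0.16 -0.15 -0.14] F [-3.9  0.7  5.4] tool 112.9 finger 109.67 stem 0.403 twist 0.056 op 0.009870214689965684 [ 0.4944 -0.2029  0.0557]
```

Call:
step_arm(moves=[[[0, 0, 0, 0.03, 0.8], [0, 0, 0, 0, 0.8]]])

```text
clock: 17.75
tool_pos: [0.4944, -0.2029, 0.0557]
orientation: [180.0, 0.0, -65.3]
force: [-3.5, 1.3, 4.7]
opening: 0.01
gripper_force: 30.0
```

```bash
python3 m.py
```

```text
17.9 Mz -0.257 [-0.26 -0.27 -0.26 -0.24] F [-3.8  0.9  4.8] tool 114.61 finger 109.59 stem 0.402 twist 0.088 op 0.009929360722349748 [ 0.4944 -0.2028  0.0557]
```

Call:
step_arm(moves=[[[0, 0, 0, 0.03, 0.8], [0, 0, 0, 0, 0.8]]])

```text
clock: 18.1
tool_pos: [0.4945, -0.2029, 0.0557]
orientation: [180.0, 0.0, -63.6]
force: [-5.1, 1.4, 4.7]
opening: 0.0098
gripper_force: 30.1
```

```bash
python3 m.py
```

```text
18.25 Mz -0.318 [-0.29 -0.3  -0.35 -0.33] F [-4.4  0.9  4.9] tool 116.32 finger 109.62 stem 0.402 twist 0.117 op 0.009787392309639702 [ 0.4945 -0.2029  0.0557]
```

Call:
step_arm(moves=[[[0, 0, 0, -0.05, 0.8], [0, 0, 0, -0.05, 0.8], [0, 0, 0, -0.05, 0.8], [0, 0, 0, -0.05, 0.8], [0, 0, 0, -0.05, 0.8], [0, 0, 0, -0.05, 0.8], [0, 0, 0, -0.05, 0.8], [0, 0, 0, -0.05, 0.8], [0, 0, 0, -0.05, 0.8], [0, 0, 0, -0.05, 0.8]]])

```text
clock: 19.25
tool_pos: [0.4942, -0.2029, 0.0557]
orientation: [180.0, -0.0, -92.4]
force: [-4.1, 1.7, 6.0]
opening: 0.0099
gripper_force: 30.0
```

```bash
python3 m.py
```

```text
19.4 Mz 0.014 [ 0.07  0.   -0.05  0.03] F [-4.4  1.1  5.9] tool 87.68 finger 87.85 stem 0.022 twist -0.003 op 0.009381399614211888 [ 0.4942 -0.2029  0.0556]
```

Call:
step_arm(moves=[[[0, 0, 0, -0.04, 0.8], [0, 0, 0, -0.04, 0.8], [0, 0, 0, -0.04, 0.8], [0, 0, 0, -0.03, 0.8], [0, 0, 0, 0, 0.8]]])

```text
clock: 19.9
tool_pos: [0.4941, -0.2029, 0.0557]
orientation: [179.9, -0.0, -101.0]
force: [-4.4, 1.2, 5.9]
opening: 0.0097
gripper_force: 30.0
```

```bash
python3 m.py
```

```text
20.05 Mz 0.011 [ 0.07  0.   -0.03  0.  ] F [-4.7  0.7  5.7] tool 79.11 finger 79.38 stem -0.125 twist -0.005 op 0.009661911025921994 [ 0.4941 -0.2029  0.0556]
```

Call:
step_arm(moves=[[[0, 0, 0, -0.03, 0.8], [0, 0, 0, -0.03, 0.8], [0, 0, 0, -0.03, 0.8], [0, 0, 0, 0, 0.8]]])

```text
clock: 20.45
tool_pos: [0.4941, -0.2029, 0.0557]
orientation: [179.9, -0.0, -106.1]
force: [-4.7, 0.7, 5.6]
opening: 0.0098
gripper_force: 30.0
```

```bash
python3 m.py
```

```text
20.6 Mz 0.019 [0.01 0.   0.02 0.04] F [-5.2  0.5  5.7] tool 73.95 finger 74.26 stem -0.215 twist -0.005 op 0.010002231433293882 [ 0.4941 -0.2029  0.0557]
```

Call:
step_arm(moves=[[[0, 0, 0, -0.03, 0.8], [0, 0, 0, 0, 0.8]]])

```text
clock: 20.8
tool_pos: [0.4941, -0.2029, 0.0557]
orientation: [179.9, -0.0, -107.8]
force: [-5.6, 0.5, 6.0]
opening: 0.0098
gripper_force: 30.0
```

```bash
python3 m.py
```

```text
20.95 Mz 0.037 [ 0.02 -0.02  0.08  0.06] F [-5.4  0.9  6.6] tool 72.23 finger 72.56 stem -0.245 twist -0.006 op 0.00994119587184539 [ 0.4941 -0.2029  0.0556]
```

Call:
step_arm(moves=[[[0, 0, 0, -0.04, 0.8], [0, 0, 0, -0.03, 0.8], [0, 0, 0, 0, 0.8]]])

```text
clock: 21.25
tool_pos: [0.494, -0.2029, 0.0557]
orientation: [179.9, -0.0, -111.8]
force: [-4.5, 0.9, 6.6]
opening: 0.0098
gripper_force: 30.0
```

```bash
python3 m.py
```

```text
21.4 Mz 0.128 [0.13 0.14 0.12 0.12] F [-4.9  1.2  6.4] tool 68.24 finger 70.8 stem -0.275 twist -0.045 op 0.00989799981128163 [ 0.4941 -0.2028  0.0557]
```

Call:
step_arm(moves=[[[0, 0, 0, -0.03, 0.8], [0, 0, 0, 0, 0.8]]])

```text
clock: 21.6
tool_pos: [0.494, -0.2029, 0.0556]
orientation: [179.9, -0.0, -113.5]
force: [-5.4, 1.0, 5.6]
opening: 0.0098
gripper_force: 30.0
```

```bash
python3 m.py
```

```text
21.75 Mz 0.132 [0.14 0.12 0.17 0.1 ] F [-5.4  1.2  6.3] tool 66.52 finger 69.29 stem -0.302 twist -0.048 op 0.00997332466554262 [ 0.494  -0.2028  0.0556]
```

Call:
step_arm(moves=[[[0, 0, 0, -0.03, 0.8], [0, 0, 0, -0.02, 0.8], [0, 0, 0, 0, 0.8]]])

```text
clock: 22.05
tool_pos: [0.494, -0.2028, 0.0557]
orientation: [179.9, -0.0, -116.4]
force: [-5.1, 1.4, 5.5]
opening: 0.0095
gripper_force: 30.0
```

```bash
python3 m.py
```

```text
22.2 Mz 0.129 [0.16 0.09 0.14 0.13] F [-5.2  1.1  5.8] tool 63.66 finger 67.05 stem -0.341 twist -0.059 op 0.009959986073263415 [ 0.494  -0.2028  0.0557]
```

Call:
step_arm(moves=[[[0, 0, 0, -0.03, 0.8], [0, 0, 0, 0, 0.8]]])

```text
clock: 22.4
tool_pos: [0.494, -0.2028, 0.0557]
orientation: [179.9, -0.0, -118.1]
force: [-6.0, 2.0, 6.9]
opening: 0.0094
gripper_force: 30.0
```

```bash
python3 m.py
```

```text
22.55 Mz 0.235 [0.18 0.23 0.29 0.23] F [-5.7  1.2  6.8] tool 61.95 finger 67.03 stem -0.341 twist -0.089 op 0.009766937653688135 [ 0.494  -0.2028  0.0556]
```

Call:
step_arm(moves=[[[0, 0, 0, -0.03, 0.8], [0, 0, 0, 0, 0.8]]])

```text
clock: 22.75
tool_pos: [0.494, -0.2028, 0.0557]
orientation: [179.9, -0.0, -119.8]
force: [-5.2, 1.7, 6.7]
opening: 0.0099
gripper_force: 30.1
```

```bash
python3 m.py
```

```text
22.9 Mz 0.317 [0.33 0.32 0.33 0.29] F [-4.7  1.3  6.3] tool 60.24 finger 67.01 stem -0.341 twist -0.118 op 0.009678988951259328 [ 0.494  -0.2028  0.0557]
```

Call:
step_arm(moves=[[[0, 0, 0, 0.05, 0.8], [0, 0, 0, 0.05, 0.8], [0, 0, 0, 0.05, 0.8], [0, 0, 0, 0.05, 0.8], [0, 0, 0, 0.05, 0.8], [0, 0, 0, 0.05, 0.8], [0, 0, 0, 0.05, 0.8], [0, 0, 0, 0.05, 0.8], [0, 0, 0, 0.05, 0.8], [0, 0, 0, 0.05, 0.8]]])

```text
clock: 23.9
tool_pos: [0.4942, -0.2029, 0.0556]
orientation: [180.0, -0.0, -91.0]
force: [-5.1, 0.0, 5.2]
opening: 0.0099
gripper_force: 30.0
```

```bash
python3 m.py
```

```text
24.05 Mz -0.06 [-0.08 -0.11 -0.08  0.02] F [-4.8  0.3  5.4] tool 88.87 finger 88.78 stem 0.039 twist 0.002 op 0.00973347417390742 [ 0.4942 -0.2029  0.0557]
```

Call:
step_arm(moves=[[[0, 0, 0, 0.05, 0.8], [0, 0, 0, 0.05, 0.8], [0, 0, 0, 0.05, 0.8], [0, 0, 0, 0.05, 0.8], [0, 0, 0, 0.05, 0.8], [0, 0, 0, 0.05, 0.8], [0, 0, 0, 0.05, 0.8]]])

```text
clock: 24.75
tool_pos: [0.4944, -0.2029, 0.0557]
orientation: [180.0, 0.0, -71.0]
force: [-4.1, 1.5, 6.0]
opening: 0.0101
gripper_force: 30.0
```

```bash
python3 m.py
```

```text
24.9 Mz 0.018 [0.02 0.02 0.03 0.  ] F [-4.1  1.2  5.2] tool 108.93 finger 109.01 stem 0.392 twist -0.001 op 0.009624394429319724 [ 0.4944 -0.2029  0.0557]
```

Call:
step_arm(moves=[[[0, 0, 0, 0.04, 0.8], [0, 0, 0, 0.03, 0.8], [0, 0, 0, 0, 0.8]]])

```text
clock: 25.2
tool_pos: [0.4944, -0.2029, 0.0557]
orientation: [180.0, 0.0, -67.0]
force: [-4.7, 0.8, 5.2]
opening: 0.0093
gripper_force: 30.0
```

```bash
python3 m.py
```

```text
25.35 Mz 0.012 [ 0.02  0.07 -0.01 -0.03] F [-4.4  0.4  5.1] tool 112.91 finger 112.65 stem 0.455 twist 0.005 op 0.010050113208249578 [ 0.4944 -0.2029  0.0557]
```

Call:
step_arm(moves=[[[0, 0, 0, 0.03, 0.8], [0, 0, 0, 0.03, 0.8], [0, 0, 0, 0, 0.8]]])

```text
clock: 25.65
tool_pos: [0.4944, -0.2029, 0.0557]
orientation: [180.0, 0.0, -63.6]
force: [-4.2, 0.2, 4.4]
opening: 0.0097
gripper_force: 30.0
```

```bash
python3 m.py
```

```text
25.8 Mz 0.008 [ 0.01 -0.02  0.    0.04] F [-4.3  0.5  4.9] tool 116.35 finger 116.15 stem 0.516 twist 0.004 op 0.009255811280189105 [ 0.4944 -0.2029  0.0556]
```

Call:
step_arm(moves=[[[0, 0, 0, 0.05, 0.8], [0, 0, 0, 0.05, 0.8], [0, 0, 0, 0.05, 0.8], [0, 0, 0, 0.05, 0.8], [0, 0, 0, 0.05, 0.8], [0, 0, 0, 0.05, 0.8], [0, 0, 0, 0.05, 0.8], [0, 0, 0, 0.05, 0.8], [0, 0, 0, 0.05, 0.8]]])

```text
clock: 26.7
tool_pos: [0.4946, -0.2027, 0.0557]
orientation: [-180.0, 0.0, -37.7]
force: [-3.7, 1.3, 5.0]
opening: 0.0097
gripper_force: 30.0
```

```bash
python3 m.py
```

```text
26.85 Mz -0.011 [-0.01  0.   -0.04  0.  ] F [-3.9  1.8  5. ] tool 142.08 finger 142.45 stem 0.975 twist -0.007 op 0.009948988075420035 [ 0.4946 -0.2028  0.0556]
```

Call:
step_arm(moves=[[[0, 0, 0, 0.05, 0.8], [0, 0, 0, 0.05, 0.8], [0, 0, 0, 0.05, 0.8], [0, 0, 0, 0.05, 0.8], [0, 0, 0, 0.05, 0.8], [0, 0, 0, 0.05, 0.8], [0, 0, 0, 0.05, 0.8], [0, 0, 0, 0.05, 0.8]]])

```text
clock: 27.65
tool_pos: [0.4947, -0.2026, 0.0557]
orientation: [-180.0, -0.0, -14.9]
force: [-3.3, 4.4, 5.1]
opening: 0.0099
gripper_force: 30.0
```

```bash
python3 m.py
```

```text
27.8 Mz -0.026 [-0.05 -0.01 -0.03 -0.01] F [-3.6  3.7  5.3] tool 164.98 finger 165.27 stem 1.374 twist -0.005 op 0.009251006198031155 [ 0.4947 -0.2026  0.0557]
```

Call:
step_arm(moves=[[[0, 0, 0, 0.04, 0.8], [0, 0, 0, 0.03, 0.8], [0, 0, 0, 0, 0.8], [0, 0, 0, 0, 4], [0, 0, 0, 0, 4], [0, 0, 0, 0, 4], [0, 0, 0, 0, 4], [0, 0, 1.5, 0, 4], [0, 0, 3, 0, 4], [0, 0, 4, 0, 5]]])

```text
clock: 28.8
tool_pos: [0.4934, -0.2027, 0.1399]
orientation: [180.0, 0.2, -11.0]
force: [1.5, 0.2, 0.6]
opening: 0.0439
gripper_force: 0.0
```

```bash
python3 o.py
```

```text
28.8 [ 0.4934 -0.2027  0.1399] yaw -10.96 F [1.5 0.2 0.6] M [ 0.014 -0.208  0.009] 0.0439 0.0
```

Call:
step_arm(moves=[[[0, 0, 3, -0.144, 6], [0, -1, 1, -0.144, 7.5], [0, -1, 0, -0.144, 7.5], [-0.1, -1, 0, -0.144, 7.5], [-0.1, -1, 0, -0.144, 7.5], [-0.1, -1, 0, -0.144, 7.5], [-0.1, -1, 0, -0.144, 7.5], [-0.1, -1, 0, -0.144, 7.5], [-0.1, -1, 0, -0.144, 7.5], [0, -1, 0, -0.144, 7.5]]])

```text
clock: 29.8
tool_pos: [0.4886, -0.2933, 0.1805]
orientation: [-180.0, 0.0, -93.8]
force: [1.3, -0.4, 0.6]
opening: 0.0752
gripper_force: 0.0
```

```bash
python3 o.py; python3 - <<'E'
from h import *
snap("scene","s2"); p,d,I=snap("wrist","w3")
cv2.imwrite("pics/s2c.png",cv2.resize(cv2.imread("pics/s2.png")[180:290,350:510],None,fx=5,fy=5,interpolation=cv2.INTER_CUBIC))
E
```

```text
29.8 [ 0.4886 -0.2933  0.1805] yaw -93.8 F [ 1.3 -0.4  0.6] M [ 0.117 -0.058  0.041] 0.0752 0.0
```

View pics/w3.png

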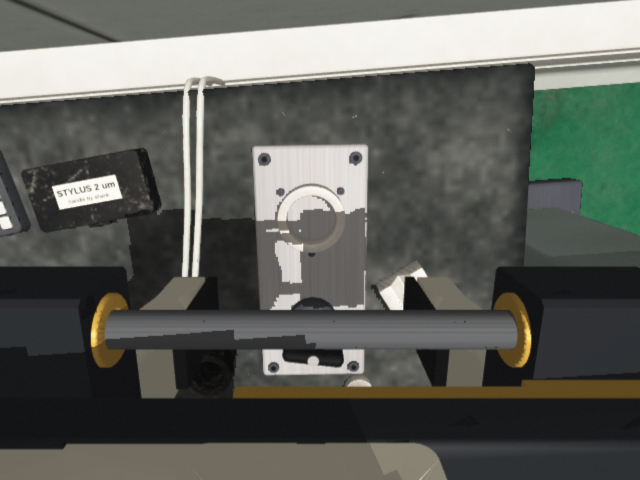

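View pics/s2c.png

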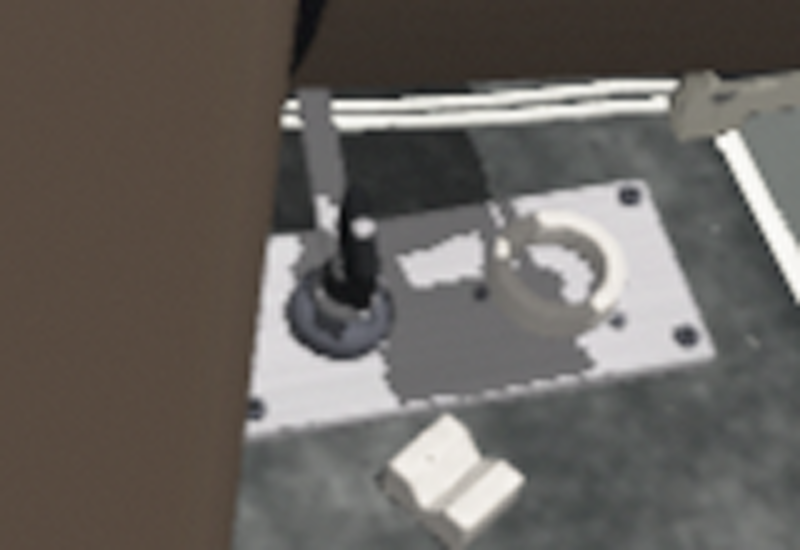

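The finger has swung clear and the ring is uncovered, at (311,218) in the wrist view. I'll refine the ring centre.

```bash
python3 - <<'E'
from h import *
z=np.load("w3.npz"); d,I=z['d'],(z['K'],z['e'],z['M']); C=cloud("wrist",d,I); Z=C[...,2]
m=np.zeros(Z.shape,bool); m[170:265,265:355]=1; m&=(Z>.024)&(Z<.033)
P=ray("wrist",np.argwhere(m)[:,::-1],.028,I)[:,:2]
print(m.sum(),cv2.minEnclosingCircle((P*1000).astype(np.float32)),np.median(Z[m]))
E
```

```text
1778 ((488.7554626464844, -292.2441711425781), 26.278278350830078) 0.028632805772207948
```

Call:
step_arm(moves=[[[0.02, 0.1, -3.5, 0, 7.5], [0, 0, -4, 0, 7.5], [0, 0, -3.5, 0, 7.5], [0, 0, -2.5, 0, 7], [0, 0, -1.2, 0, 7], [0, 0, -0.5, 0, 7], [0, 0, 0, 0, 7]]])

```text
clock: 30.6
tool_pos: [0.4892, -0.2918, 0.0288]
orientation: [-180.0, -0.0, -93.4]
force: [-0.0, 0.6, 0.3]
opening: 0.0701
gripper_force: 0.0
```

```bash
python3 o.py
```

```text
30.6 [ 0.4892 -0.2918  0.0288] yaw -93.35 F [-0.   0.6  0.3] M [ 0.149 -0.034  0.046] 0.0701 0.0
```

Down another 11 mm, then close on the ring.

Call:
step_arm(moves=[[[-0.03, -0.03, -0.6, 0, 6.5], [0, 0, -0.5, 0, 6], [0, 0, 0, 0, 5.6], [0, 0, 0, 0, 5], [0, 0, 0, 0, 5], [0, 0, 0, 0, 5], [0, 0, 0, 0, 5]]])

```text
clock: 31.3
tool_pos: [0.4886, -0.2922, 0.0179]
orientation: [-180.0, -0.0, -93.4]
force: [-0.9, 0.1, 3.0]
opening: 0.0508
gripper_force: 27.6
```

```bash
python3 o.py
```

```text
31.3 [ 0.4886 -0.2922  0.0179] yaw -93.43 F [-0.9  0.1  3. ] M [ 0.164  0.228 -0.026] 0.0508 27.6
```

Call:
step_arm(moves=[[[0, 0, 0, 0, 4.5], [0, 0, 0.3, 0, 4.5], [0, 0, 0.7, 0, 4.5], [0, 0, 1.5, 0, 4.5], [0, 0, 3, 0, 4.5], [0, 0, 4, 0, 4.5], [0, 0, 4, 0, 4.5], [0, 0, 3, 0, 4.5], [0, 0, 0, 0, 4.5]]])

```text
clock: 32.2
tool_pos: [0.491, -0.2931, 0.1881]
orientation: [-179.5, -0.1, -93.4]
force: [2.0, -0.4, -0.8]
opening: 0.0504
gripper_force: 30.0
```

```bash
python3 o.py; python3 - <<'E'
from h import *
snap("wrist","w4")
E
```

```text
32.2 [ 0.491  -0.2931  0.1881] yaw -93.4 F [ 2.  -0.4 -0.8] M [ 0.085 -0.139  0.024] 0.0504 30.0
```

View pics/w4.png

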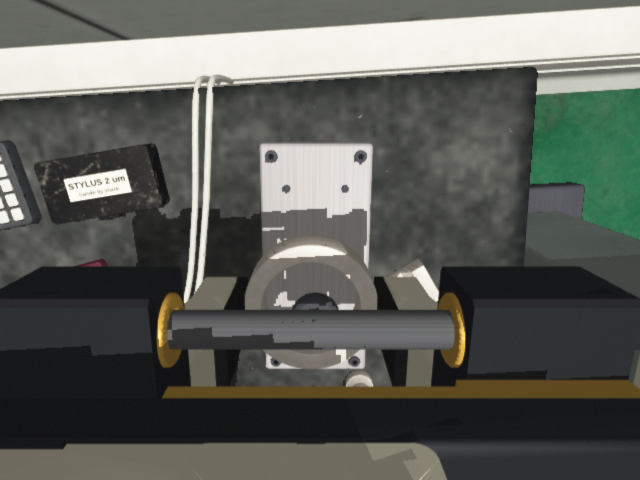

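Call:
step_arm(moves=[[[-0.07, 2, 0, 0.08, 4.5], [-0.07, 4, 0, 0.12, 4.5], [-0.07, 4.5, 0, 0.12, 4.5], [-0.07, 4.5, 0, 0.12, 4.5], [-0.07, 4.5, 0, 0.12, 4.5], [-0.07, 4.5, 0, 0.12, 4.5], [-0.07, 4.5, 0, 0.12, 4.5], [-0.07, 4.5, 0, 0.12, 4.5], [-0.07, 4.5, 0, 0.12, 4.5], [-0.07, 4.5, 0, 0.12, 4.5]]])

```text
clock: 33.25
tool_pos: [0.4804, 0.1294, 0.1816]
orientation: [179.9, 0.1, -26.7]
force: [1.0, -0.1, -1.7]
opening: 0.0506
gripper_force: 30.0
```

Call:
step_arm(moves=[[[-0.07, 4.5, 0, 0.12, 4.5], [-0.07, 4.5, 0, 0.12, 4.5], [-0.07, 4, 0, 0.12, 4.5], [-0.07, 3, 0, 0.11, 4.5], [-0.02, 1, 0, 0, 4.5], [0, 0, 0, 0, 4.5]]])

```text
clock: 33.85
tool_pos: [0.4778, 0.2985, 0.1811]
orientation: [179.9, 0.1, -0.0]
force: [0.1, -0.6, -0.8]
opening: 0.0502
gripper_force: 30.0
```

```bash
python3 o.py; python3 - <<'E'
from h import *
z=np.load("side0.npz"); C=cloud("side",z['d'],(z['K'],z['e'],z['M']))
q=C[(C[...,2]>.06)&(C[...,2]<.09)&(C[...,1]<.42)&(C[...,1]>.15)&(C[...,0]>.3)]; print("block x min",np.percentile(q[:,0],[.2,1,5]))
o=ctrl.get_obs();print(o['joint_pos'].round(0))
snap("side","sd2")
E
```

```text
33.85 [0.4778 0.2985 0.1811] yaw -0.04 F [ 0.1 -0.6 -0.8] M [-0.119  0.009  0.006] 0.0502 30.0
block x min [0.49940863 0.50105682 0.51265734]
[ 52.  12. -17.  -0. -61.  38.]
```

View pics/sd2.png

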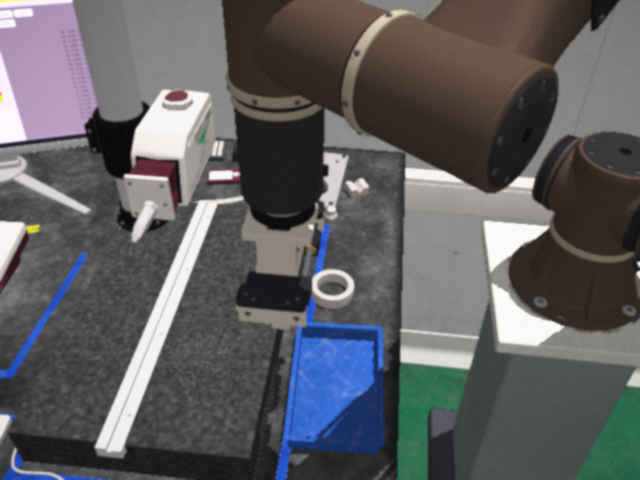

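The ring is still held, with the gripper above the tray's block-side edge in the side view. I'll shift 8.6 cm towards the robot, then go down.

Call:
step_arm(moves=[[[-3, -0.2, 0, 0, 4.5], [-3.5, -0.2, 0, 0, 4.5], [-2, -0.1, 0, 0, 4.5], [0, 0, 0, 0, 4.5], [0, 0, -3, 0, 4.5], [0, 0, -4, 0, 4.5], [0, 0, -4, 0, 4.5], [0, 0, -3, 0, 4.5], [0, 0, -1, 0, 4.5], [0, 0, 0, 0, 4.5]]])

```text
clock: 34.9
tool_pos: [0.3935, 0.2914, 0.0315]
orientation: [179.8, 0.1, -0.1]
force: [0.1, 0.6, -0.0]
opening: 0.0506
gripper_force: 30.0
```

```bash
python3 o.py
```

```text
34.9 [0.3935 0.2914 0.0315] yaw -0.13 F [ 0.1  0.6 -0. ] M [-0.02  -0.012  0.015] 0.0506 30.0
```

Call:
step_arm(moves=[[[0, 0, -1, 0, 4.5], [0, 0, -0.6, 0, 4.5], [0, 0, -0.3, 0, 4.5], [0, 0, -0.2, 0, 4.5], [0, 0, 0, 0, 4.5], [0, 0, 0, 0, 4.5]]])

```text
clock: 35.5
tool_pos: [0.3936, 0.2931, 0.0119]
orientation: [-180.0, -0.0, -0.0]
force: [0.6, -0.2, -1.2]
opening: 0.0501
gripper_force: 30.0
```

```bash
python3 o.py
```

```text
35.5 [0.3936 0.2931 0.0119] yaw -0.03 F [ 0.6 -0.2 -1.2] M [-0.011  0.015 -0.011] 0.0501 30.0
```

Call:
step_arm(moves=[[[0, 0, -0.1, 0, 4.5], [0, 0, 0, 0, 4.5]]])

```text
clock: 35.7
tool_pos: [0.3935, 0.2929, 0.0106]
orientation: [-180.0, -0.0, -0.0]
force: [-0.6, -0.4, -1.8]
opening: 0.0503
gripper_force: 30.0
```

```bash
python3 o.py
```

```text
35.7 [0.3935 0.2929 0.0106] yaw -0.04 F [-0.6 -0.4 -1.8] M [-0.059 -0.029  0.03 ] 0.0503 30.0
```

Call:
step_arm(moves=[[[0, 0, -0.1, 0, 4.5], [0, 0, 0, 0, 4.5]]])

```text
clock: 35.9
tool_pos: [0.3935, 0.2928, 0.0095]
orientation: [180.0, 0.0, -0.0]
force: [0.0, 0.2, -0.8]
opening: 0.0503
gripper_force: 30.0
```

```bash
python3 o.py
```

```text
35.9 [0.3935 0.2928 0.0095] yaw -0.05 F [ 0.   0.2 -0.8] M [-0.038 -0.042  0.002] 0.0503 30.0
```

Call:
step_arm(moves=[[[0, 0, -0.05, 0, 4.5], [0, 0, 0, 0, 4.5]]])

```text
clock: 36.1
tool_pos: [0.3935, 0.2928, 0.009]
orientation: [180.0, 0.0, -0.0]
force: [0.0, -0.5, -1.8]
opening: 0.0501
gripper_force: 30.0
```

```bash
python3 o.py
```

```text
36.1 [0.3935 0.2928 0.009 ] yaw -0.04 F [ 0.  -0.5 -1.8] M [-0.01  -0.025 -0.019] 0.0501 30.0
```

Call:
step_arm(moves=[[[0, 0, -0.05, 0, 4.5], [0, 0, 0, 0, 4.5]]])

```text
clock: 36.3
tool_pos: [0.3936, 0.2929, 0.0087]
orientation: [-180.0, -0.0, -0.0]
force: [-0.8, -0.4, 0.5]
opening: 0.0505
gripper_force: 30.0
```

Call:
step_arm(moves=[[[0, 0, -0.05, 0, 4.5], [0, 0, 0, 0, 4.5]]])

```text
clock: 36.5
tool_pos: [0.3936, 0.2929, 0.0086]
orientation: [-180.0, -0.0, -0.0]
force: [-2.4, -1.0, 7.1]
opening: 0.0502
gripper_force: 30.0
```

The ring has touched down on the tray floor (Fz 7 N), so I'll ease off, open and lift away.

Call:
step_arm(moves=[[[0, 0, 0.04, 0, 4.5], [0, 0, 0, 0, 5.6], [0, 0, 0, 0, 6.4], [0, 0, 0, 0, 6.4], [0, 0, 0, 0, 6.4], [0, 0, 1, 0, 6.4], [0, 0, 3, 0, 6.4], [0, 0, 4, 0, 6.4], [0, 0, 4, 0, 6.4], [0, 0, 4, 0, 6.4]]])

```text
clock: 37.5
tool_pos: [0.3934, 0.2925, 0.1709]
orientation: [-180.0, -0.0, -0.0]
force: [0.7, 0.8, -0.5]
opening: 0.064
gripper_force: 0.0
```

Call:
step_arm(moves=[[[3.5, 0, 2, 0, 6.4], [4, 0, 1, 0, 6.4], [0, 0, 0, 0, 6.4]]])

```text
clock: 37.8
tool_pos: [0.4725, 0.2936, 0.2011]
orientation: [-179.9, -0.2, -0.1]
force: [0.0, -1.1, -1.5]
opening: 0.0643
gripper_force: 0.0
```

```bash
python3 o.py; python3 - <<'E'
from h import *
snap("side","sd3"); p,d,I=snap("wrist","w5")
a=cv2.imread("pics/sd3.png"); cv2.imwrite("pics/fin.png",np.hstack([cv2.resize(a[140:460,210:430],None,fx=1.7,fy=1.7),cv2.resize(p,(408,544))[:,:]]))
C=cloud("side",*( (lambda z:(z['d'],(z['K'],z['e'],z['M'])))(np.load("sd3.npz")) ))
for nm,b,zz in [("loupe",(.54,.62,-.21,-.13),.030),("spot",(.43,.49,-.16,-.1),.016),("ring",(.35,.44,.24,.35),.014)]:
    s=C[(C[...,0]>b[0])&(C[...,0]<b[1])&(C[...,1]>b[2])&(C[...,1]<b[3])&(C[...,2]>zz)&(C[...,2]<.06)]
    print(nm,len(s),s.min(0).round(3),s.max(0).round(3)) if len(s) else print(nm,0)
E
```

```text
37.8 [0.4725 0.2936 0.2011] yaw -0.12 F [ 0.  -1.1 -1.5] M [-0.123  0.153  0.012] 0.0643 0.0
loupe 0
spot 61 [ 0.449 -0.159  0.016] [ 0.463 -0.111  0.026]
ring 503 [0.366 0.269 0.014] [0.418 0.321 0.024]
```

View pics/fin.png

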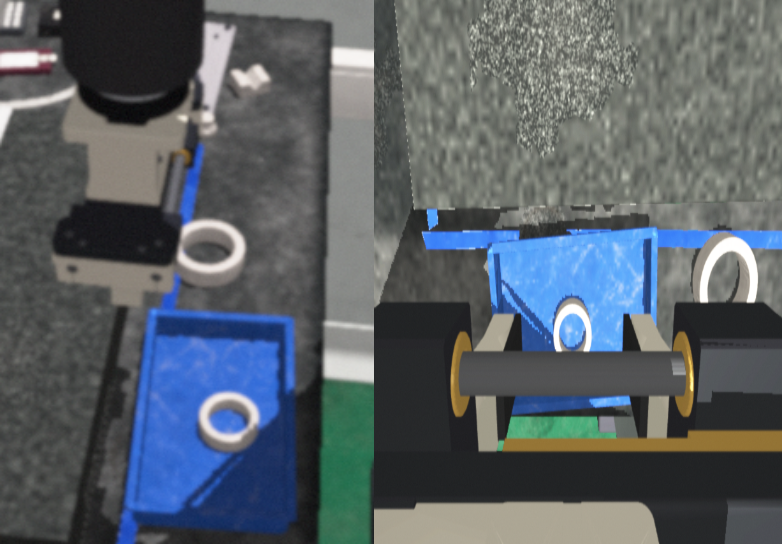

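The ring lies flat in the tray (52 x 52 mm footprint, top about 19 mm up) and the gripper is clear of it, so I'm handing in.

```bash
python3 -c "
from plant import close_job
print(close_job())"
```

```text
the job is handed in; nothing more can be done
None
```

The seized knob came free after six rocking arcs, the clamp finger is swung about 1.44 rad clear, and the small bearing ring lies flat in the parts tray, released, with the job handed in at about 38 s. The arm never reached in among the anvils and the loupe, though the loupe was hidden in the last picture, so I did not confirm its final position.

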